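# Hold a turned piece clamped in the centring fixture

### The arm

A 6-joint arm with a two-finger parallel gripper is mounted at the origin on the work surface. World frame = base frame: x ahead of the robot, y to its left, z up, the work surface at z = 0. Lengths are in m, angles in rad, forces in N, time in s.
With the tool pointing down it reaches from about 0.375 to 0.925 m from the base axis. Payload 5.7 kg.
Tool frame: the origin (TCP) lies midway between the tips of the shut fingers; the grasp point (between the pads) lies 19 mm behind it; z points along the fingers, y is the line along which they close (so a half turn about z gives the same grasp; the last joint's range is limited). The gripper opens to 88 mm and grips with 3 to 60 N. Pads are 20 mm wide; open, the fingers measure 115 mm over their backs; the gripper's body (75 mm by 178 mm) begins 61 mm behind the grasp point.
Start: joints at [1.104, 0.359, 1.51, -0, 1.272, -0.115], TCP at [0.207, 0.563, 0.223] pointing down, gripper open.
Joint ranges: [-2.97, 2.97], [-1.01, 2.36], [0.21, 2.38], [-0.96, 4.11], [0.2, 2.71], [-2.98, 2.98]. Speed limits (rad/s): [2.39, 2.39, 3.14, 3.14, 3.14, 3.14].

### API

Orientations are given as a unit quaternion [x, y, z, w].
In Python, from bench import move_ptp, servo_line, goto_joints, move_gripper, sleep, inverse_kinematics, capture, PlanningError, close_job, spot_in, silhouettes, current_clock, current_joint_pos, current_qvel, current_joint_torque, current_position, current_orientation, current_force, current_torque, current_finger_gap, current_grip_force gives the robot as it stands. Calls block until the motion is done:
- move_ptp(position, orientation): joint-space move of the TCP to a pose.
- servo_line(position, orientation=None, rate=0.15, contact_N=None): straight line of the TCP; orientation=None keeps the orientation; rate is the mean speed in m/s. With contact_N (N) it stops when the force on the tool has changed by that much, and returns True; else False.
- goto_joints(angles): joint-space move.
- move_gripper(opening): finger opening in m; the grip force is fixed at half the most; returns when the fingers have stopped.
- sleep(seconds).
- inverse_kinematics(position, orientation): joint angles nearest the present ones, or None.
- capture(name): name is "side" or "top" or "wrist"; returns a dict with "image" (400x640x3 uint8, blue, green, red), "range_z" (400x640 float32, m along the optical axis (not along the pixel's ray), 0 where there is no reading), "intrinsics" (3x3 intrinsics, pixels), "R" (3x3) and "t" (3): a world point X has camera coordinates R X + t. Camera axes: x right, y down, z forward; pixel columns grow to the right and rows downward; lengths in m; the calibration is good to about 2 mm. A picture is of the moment at which its call begins.
A pose or a line that the arm cannot do raises PlanningError and nothing moves.
- close_job(): hands the job in; it is judged then, once.
Trained networks look in the newest picture that a camera, given by its name, has taken for a name from the list of things; names that differ only in an ending like _2 or _b are one class to them, and where a whole thing is asked for, a point or a joint stands for the part that bears it (a point fixed in the world has none). Each returns a list of dicts, best first, with "conf" (0 to 1); they miss things now and then, are a little off and sometimes report something else, mostly with a low value. They report only what shows in the picture. A call takes as long as a camera call. They do not tell look-alikes from the thing itself.
- spot_in(camera, query): "xy" ([column, row] in pixels, amid what is visible of it).
- silhouettes(camera, query): "region" (400x640 bool, what is visible of it) and "xy" ([column, row] in pixels, amid what is visible of it).
Readings, each from a call of its own:
- current_clock(): time.
- current_joint_pos(): joint angles.
- current_qvel(): joint speeds.
- current_joint_torque(): joint torques, N m.
- current_position(): TCP position.
- current_orientation(): TCP orientation.
- current_force(): force on the tool from outside, world axes, zero at the start.
- current_torque(): the same for the moment, N m.
- current_finger_gap(): finger opening in m.
- current_grip_force(): force on a finger pad.
Only numpy, scipy, OpenCV 4.12 (cv2) and the standard library are available. Lean on these libraries where they do the work, as an engineer would, in place of code of your own. Each camera call takes 0.05 s, during which the arm holds its last target. There are 200 camera calls.

### The job

Take the turned piece with two fat beads and a groove between them from the rack and lay it in the two V rests of the centring fixture, let go of it, then push the fixture's upright wooden handle towards the piece until the piece is pressed against the fixed drive cup and the sprung cup has sunk half of its 20 mm travel (10 mm) into its sleeve. Finish while still holding the handle there so the piece stays clamped, with the hand off the piece itself; lay the piece down rather than dropping it, never drive the sprung cup all the way in, and leave the other things on the bench where they are.

Things in the scene. Friction and masses are not known exactly. Their poses are not given: they have to be found in the camera images.
- blank: the piece to clamp: turned light wood, 140 mm long along its y; origin at its middle, on its axis. Two fat beads, 46 mm diameter from 7 to 30 mm either side of the middle, a 28 mm diameter V-shaped groove between them, plain 24 mm diameter ends from 36 to 70 mm. Same both ways round. 0.09 to 0.18 kg. Can be gripped from above at its middle, across both beads
- barrel: not wanted: turned piece with a single smooth swelling 44 mm in diameter and no groove, 140 mm long, in the same rack; origin at its middle, y along its axis
- spool: not wanted: turned piece with a 48 mm disc at each end of a thin 26 mm waist, 140 mm long, in the same rack; origin at its middle, y along its axis
- rack: fixed dark wood rack, board 240 x 130 x 12 mm with three pairs of V rests 78 mm apart along its x, one turned piece in each, lying along the rack's y with its axis 47 mm above the bench; which piece is in which place varies. Origin: centre of its underside
- fixture: fixed centring fixture: steel base 100 mm (its x) by 370 mm (its y), 15 mm thick, with a green head block 115 mm high at its +y end, two steel V rests in the middle and a spring-return green carriage at its -y end. Origin: on the bench under the middle of the V rests; y is the clamping axis, from carriage to head
- cradle (a point): midway between the two V rests, on the axis of a piece lying in them, 75 mm above the bench; axes as the fixture's. Rests 10 mm thick, 52 mm either side along y, 45 degree flanks that cradle 24 mm rounds, about 78 mm high. Lay the piece with its middle here: that leaves 6 mm between it and the drive cup, 14 mm to the sprung cup
- drivecup: flat-faced steel cup, 22 mm in diameter, sticking out of the head block towards the V rests (it can only spin stiffly on its axis); origin at the centre of its face, 76 mm from the cradle point along +y, 75 mm above the bench
- handle: upright turned dark wood handle on the carriage, 25 mm in diameter, 48 mm long, on a 16 mm wide steel stub; the carriage's top is 97 mm above the bench, the handle's top 165 mm. It can spin stiffly on its own axis and moves with the carriage, from 140 mm behind the cradle point (fixture -y) towards it. Origin at the foot of the stub, 97 mm above the bench
- handle_mid (a point): middle of the wooden handle on its axis, 139 mm above the bench
- carriage (a joint): travel of the carriage with its handle along the fixture's +y, 0 at rest to 0.045 m; a return spring pushes it back with 2.4 N at rest, rising by 80 N/m. With the piece laid in the middle, the clamping is reached at about 0.030
- quill (a joint): how far the sprung cup (22 mm flat steel cup on a 14 mm rod, 20 mm of rod showing at rest) has sunk into the sleeve of the carriage: 0 free to 0.020 m fully in; its spring takes 4 N to start and 400 N/m more, so 8 N at 0.010. The cup first touches the piece, slides it against the drive cup, and only then sinks
- wax_tin: steel tin, 64 mm in diameter, 50 mm high, origin under its centre; leave alone
- oil_jar: amber jar, 56 mm in diameter, 85 mm high, origin under its centre; leave alone
- wrench: steel wrench lying on the bench; leave alone
- brush: brush lying on the bench; leave alone
- mug: white mug, 76 mm in diameter, 85 mm high, origin under its centre; leave alone
- mallet: wooden mallet standing on its head, 80 mm in diameter, 215 mm high, origin under its centre; leave alone
Things that resemble listed ones, but are neither listed nor needed, are in the scene too. What is shaped like the blank but black is not meant.

How it is judged:
By the outcome, as a careful person would: the job done as asked, in the order asked, and still so for the second after the job is handed in, while the arm keeps its last pose, push and grip.
It also fails if it takes over 45 s, if anything falls off the work surface, if the arm or the gripper's body presses on something with over 40 N, if the wrist force passes 120 N, or if a joint passes its speed limit or range.

## Working session

There is one attempt and no reset: what is moved stays moved. The work goes in short steps, each a Python script; the robot and the scene stay as the last script left them, time stands still between calls to the robot, and variables do not carry over. Pictures are saved under pics/ and viewed, at most 12 in all, crops included, and the job is handed in when it is done.

```bash
mkdir -p pics; cat > h.py <<'E'
from bench import *
import numpy as np, cv2
def pts(c,mask=None):
    z=c["range_z"]; m=(z>0) if mask is None else (z>0)&mask
    v,u=np.nonzero(m); zz=z[v,u]; K=c["intrinsics"]
    P=np.stack([(u-K[0,2])*zz/K[0,0],(v-K[1,2])*zz/K[1,1],zz],1)
    return (P-c["t"])@c["R"]   # R^T (P-t)
E
python3 - <<'E'
from h import *
for n in ("top","side"):
    c=capture(n); cv2.imwrite(f"pics/{n}0.png",c["image"])
    np.savez(f"{n}0.npz",**{k:np.array(v) for k,v in c.items()})
    for q in ("blank","barrel","spool","rack","fixture","drivecup","handle"):
        for r in silhouettes(n,q)[:3]:
            P=pts(c,r["region"])
            if len(P): print(n,q,round(r["conf"],2),np.round(r["xy"]),len(P),np.round(np.median(P,0),3),np.round(np.percentile(P,2,axis=0),3),np.round(np.percentile(P,98,axis=0),3))
print(current_clock())
E
```

```text
top blank 0.87 [228. 228.] 404 [0.408 0.246 0.061] [0.383 0.179 0.009] [0.43  0.306 0.075]
top blank 0.68 [198. 274.] 347 [0.255 0.344 0.038] [0.215 0.294 0.023] [0.296 0.399 0.052]
top barrel 0.7 [226. 209.] 328 [0.486 0.25  0.061] [0.465 0.19  0.042] [0.505 0.316 0.074]
top spool 0.82 [219. 189.] 334 [0.56  0.281 0.059] [0.536 0.213 0.014] [0.583 0.339 0.076]
top rack 0.8 [228. 201.] 1367 [0.492 0.256 0.013] [0.366 0.185 0.003] [0.604 0.329 0.051]
top fixture 0.72 [329. 191.] 2824 [ 0.538 -0.105  0.019] [ 0.47  -0.279  0.005] [0.6   0.068 0.122]
top drivecup 0.56 [299. 184.] 54 [ 0.56  -0.005  0.081] [ 0.55  -0.017  0.013] [0.577 0.005 0.092]
top drivecup 0.48 [326. 194.] 2703 [ 0.538 -0.101  0.019] [ 0.476 -0.276  0.008] [0.6   0.066 0.122]
top handle 0.43 [365. 203.] 50 [ 0.514 -0.228  0.162] [ 0.504 -0.239  0.124] [ 0.528 -0.218  0.171]
side blank 0.8 [348. 272.] 552 [0.408 0.264 0.058] [0.383 0.155 0.003] [0.434 0.313 0.072]
side blank 0.69 [405. 302.] 607 [0.258 0.361 0.035] [0.213 0.288 0.015] [0.298 0.404 0.047]
side barrel 0.67 [318. 273.] 431 [0.485 0.274 0.059] [0.465 0.192 0.042] [0.507 0.325 0.071]
side spool 0.91 [288. 275.] 471 [0.56  0.284 0.059] [0.538 0.211 0.034] [0.588 0.345 0.073]
side rack 0.58 [310. 290.] 1881 [0.495 0.294 0.013] [0.368 0.198 0.004] [0.602 0.339 0.045]
side fixture 0.95 [307. 212.] 2505 [ 0.534 -0.019  0.041] [ 0.472 -0.251  0.003] [0.608 0.078 0.146]
side handle 0.72 [313. 166.] 145 [ 0.515 -0.223  0.136] [ 0.504 -0.271  0.084] [ 0.528 -0.213  0.166]
0.8
```

View pics/top0.png

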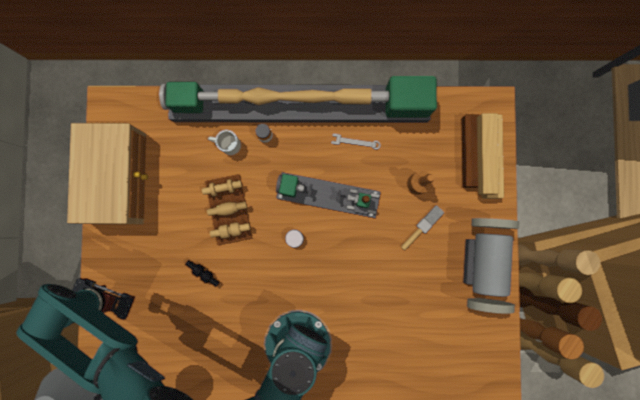

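View pics/side0.png

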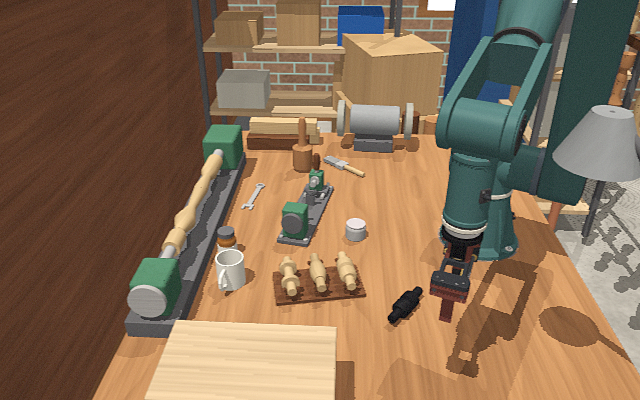

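The top view shows the blank with two beads and a groove at about (229,231), the barrel at (227,209) and the spool at (222,187). The black look-alike is at (203,273). The fixture's head is at (289,184) and its handle at (365,203). The side view agrees: spool (289,275), barrel (318,272), blank (347,270). Next I look closer with the wrist camera.

```bash
cat >> h.py <<'E'
from scipy.spatial.transform import Rotation as Ro
def down(a):   # tool down, closing line at world angle a (mod pi)
    z=np.array([0,0,-1.]); y=np.array([np.cos(a),np.sin(a),0]); 
    return Ro.from_matrix(np.stack([np.cross(y,z),y,z],1)).as_quat()
def best(p,a):
    o=[]
    for k in (0,np.pi):
        q=down(a+k); j=inverse_kinematics(list(p),list(q))
        if j is not None: o.append((abs(j[5]),list(q)))
    return min(o)[1]
E
python3 - <<'E'
from h import *
print(current_orientation())
for i,(p,a) in enumerate([((0.40,0.22,0.33),0.2),((0.50,-0.10,0.36),-0.2)]):
    q=best(p,a); move_ptp(list(p),q); print(current_joint_pos(),current_clock())
    c=capture("wrist"); cv2.imwrite(f"pics/w{i}.png",c["image"]); np.savez(f"w{i}.npz",**{k:np.array(v) for k,v in c.items()})
    print("cam",np.round(-c["R"].T@c["t"],3),np.round(c["R"],2).tolist())
    for qn in (("blank","barrel","spool","rack"),("fixture","drivecup","handle","quill"))[i]:
        for r in silhouettes("wrist",qn)[:2]:
            P=pts(c,r["region"]); np.save(f"m_{qn}_{round(r['xy'][0])}.npy",r["region"])
            if len(P): print(qn,round(r["conf"],2),np.round(r["xy"]),len(P),np.round(np.median(P,0),3),np.round(np.percentile(P,2,axis=0),3),np.round(np.percentile(P,98,axis=0),3))
E
```

```text
[ 1.74992661e-01  9.84569738e-01 -4.35799555e-06 -6.66239841e-07]
[3.52453432e-01 5.77846482e-02 1.63821376e+00 4.24956680e-04
 1.44589189e+00 1.51172816e-01] 2.3083
cam [0.383 0.3   0.491] [[0.98, 0.2, -0.0], [0.19, -0.94, 0.29], [0.06, -0.29, -0.96]]
blank 0.79 [228.  36.] 3342 [0.258 0.344 0.036] [0.215 0.29  0.02 ] [0.297 0.393 0.046]
blank 0.61 [336. 140.] 2709 [0.408 0.25  0.061] [0.386 0.181 0.051] [0.431 0.308 0.07 ]
barrel 0.71 [394. 147.] 2704 [0.483 0.26  0.059] [0.464 0.191 0.047] [0.506 0.321 0.068]
spool 0.95 [454. 144.] 2577 [0.557 0.279 0.058] [0.535 0.212 0.045] [0.582 0.34  0.07 ]
rack 0.8 [376. 140.] 8718 [0.469 0.267 0.011] [0.366 0.188 0.009] [0.6   0.331 0.046]
[-3.31676844e-01  1.26191230e-01  1.48946657e+00  6.35396014e-04
  1.52643349e+00 -1.32710812e-01] 3.8333
cam [ 0.516 -0.02   0.521] [[0.98, -0.2, -0.0], [-0.19, -0.94, 0.29], [-0.06, -0.29, -0.96]]
fixture 0.85 [352. 131.] 17979 [ 0.544 -0.072  0.016] [ 0.476 -0.259  0.012] [0.6   0.069 0.146]
fixture 0.55 [356.  79.] 376 [ 0.559 -0.006  0.084] [ 0.549 -0.018  0.076] [0.571 0.006 0.087]
drivecup 0.72 [354.  80.] 390 [ 0.56  -0.006  0.084] [ 0.549 -0.018  0.015] [0.579 0.006 0.087]
handle 0.83 [353. 271.] 677 [ 0.517 -0.223  0.15 ] [ 0.501 -0.339 -0.001] [ 0.53  -0.218  0.165]
handle 0.2 [356. 240.] 2621 [ 0.518 -0.219  0.089] [ 0.478 -0.25   0.03 ] [ 0.556 -0.176  0.164]
quill 0.75 [352. 217.] 232 [ 0.525 -0.183  0.08 ] [ 0.517 -0.2    0.068] [ 0.535 -0.174  0.086]
```

View pics/w0.png

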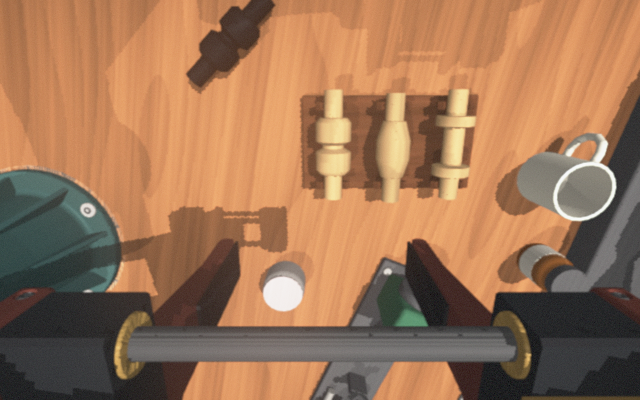

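View pics/w1.png

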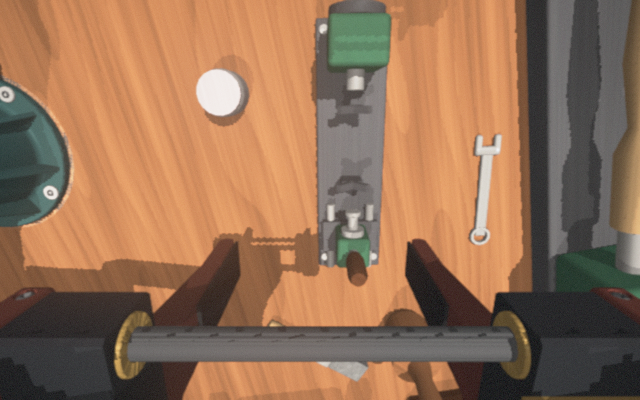

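The wrist views show the blank's two beads and groove at (334,146), with the black look-alike at top left. On the fixture, the drive cup is at (355,78), the sprung cup at (352,215) and the handle at (355,268). Next I fit the poses from these.

```bash
python3 - <<'E'
from h import *
from scipy.optimize import least_squares
def L(n): return dict(np.load(n))
def load(f,m): return pts(L(f),np.load(m))
# model profile of blank
ys=[0,7,30,36,70]; rs=[.014,.023,.023,.012,.012]
def fit(P,x0):
    P=P[P[:,2]>0.045]
    def f(p):
        a=p[2]; d=np.array([-np.sin(a),np.cos(a)]); n=np.array([np.cos(a),np.sin(a)])
        q=P[:,:2]-p[:2]; s=np.abs(q@d)*1000; l=q@n
        r=np.interp(s,[0,7,7.01,30,36,70],[.014,.021,.023,.023,.012,.012])
        return np.r_[np.hypot(l,P[:,2]-.047-p[3])-r, np.maximum(s-70,0)/1000]
    r=least_squares(f,[*x0,0.2,0],loss="soft_l1",f_scale=.002); return r
P=load("w0.npz","m_blank_336.npy"); r=fit(P,(.408,.246)); print("blank",np.round(r.x,4),np.sqrt(np.mean(r.fun**2)))
a=r.x[2]; s=(P[P[:,2]>.045][:,:2]-r.x[:2])@[-np.sin(a),np.cos(a)]; print("ext",np.percentile(s,[0.3,99.7]))
# fixture base
for n,m in (("w1.npz",None),("top0.npz",None),("side0.npz",None)):
    c=L(n); P=pts(c); k=(P[:,2]>.009)&(P[:,2]<.021)&(P[:,0]>.43)&(P[:,0]<.66)&(P[:,1]>-.33)&(P[:,1]<.11)
    if 1:
        # angle/centre by initial frame; keep points near
        g=np.array([.537,-.1]); B=P[k][:,:2]; B=B[(abs((B-g)@[np.cos(-.2),np.sin(-.2)])<.075)]
        # drop outliers: erode by density
        from scipy.spatial import cKDTree
        cnt=np.array([len(x) for x in cKDTree(B).query_ball_point(B,.008)]); B=B[cnt>np.median(cnt)*.3]
        print(n,len(B),cv2.minAreaRect(B.astype(np.float32)))
    H=P[(P[:,2]>.112)&(P[:,2]<.122)&(abs(P[:,0]-.565)<.06)&(abs(P[:,1]-.04)<.06)]
    print(" head top",len(H),cv2.minAreaRect(H[:,:2].astype(np.float32)))
    Q=P[(P[:,2]>.124)&(P[:,2]<.17)&(np.hypot(P[:,0]-.516,P[:,1]+.228)<.03)]
    if len(Q)>20:
        t=np.array(-c["R"].T@c["t"])[:2]
        r=least_squares(lambda p:np.where(Q[:,2]<.161,np.hypot(*(Q[:,:2]-p).T)-.0125,np.maximum(np.hypot(*(Q[:,:2]-p).T)-.0125,0)),Q[:,:2].mean(0),loss="soft_l1",f_scale=.002)
        T=Q[Q[:,2]>.162]
        print(" handle",len(Q),np.round(r.x,4),"top mean",np.round(T.mean(0),4),len(T))
for m in ("drivecup_354","quill_352"):
    P=load("w1.npz",f"m_{m}.npy"); P=P[P[:,2]>.07]; d=np.array([.2,.98]); s=P[:,:2]@d
    print(m,np.round(np.median(P,0),4),"s",np.percentile(s,[1,99]),"ridge",np.round(P[P[:,2]>P[:,2].max()-.004].mean(0),4))
E
```

```text
blank [ 0.4091  0.2446  0.206  -0.0007] 0.0008847246042936502
ext [-0.06932512  0.06852872]
w1.npz 9377 ((0.5407297611236572, -0.10702367126941681), (0.3678642809391022, 0.10013928264379501), 79.06798553466797)
 head top 3070 ((0.5676883459091187, 0.03245473653078079), (0.05235234647989273, 0.06709792464971542), 78.93132019042969)
 handle 520 [ 0.517  -0.2306] top mean [ 0.5172 -0.2287  0.164 ] 188
top0.npz 1527 ((0.5386505126953125, -0.10657037794589996), (0.3698078989982605, 0.10751035809516907), 79.00763702392578)
 head top 238 ((0.5672561526298523, 0.03936658427119255), (0.06656035035848618, 0.06801199913024902), 78.96063232421875)
 handle 46 [ 0.5158 -0.2298] top mean [ 0.5149 -0.2299  0.166 ] 24
side0.npz 773 ((0.5396722555160522, -0.10052080452442169), (0.3680218756198883, 0.10077805072069168), 78.75997161865234)
 head top 213 ((0.5655351281166077, 0.033807314932346344), (0.058661215007305145, 0.06801121681928635), 79.78740692138672)
 handle 97 [ 0.5158 -0.2302] top mean [ 0.5155 -0.2273  0.1647] 19
drivecup_354 [ 0.5592 -0.006   0.0837] s [0.0943617  0.11742409] ridge [ 0.5599 -0.006   0.085 ]
quill_352 [ 0.5247 -0.1834  0.0805] s [-0.09106294 -0.06551658] ridge [ 0.5271 -0.1775  0.0845]
```

The measurements agree: the blank is at (0.409, 0.245) with yaw 0.206. The fixture axis is at 79°, and the cups and handle both put the cradle at about (0.5436, -0.0923). I pick the blank up now.

```bash
python3 - <<'E'
from h import *
b=(.4091,.2446); a=.206
q=best((*b,.16),a); move_gripper(.070)
move_ptp([*b,.16],q)
print(servo_line([*b,.028],rate=.1,contact_N=8), current_position())
move_gripper(0.0); print("gap",current_finger_gap(),current_grip_force(),current_force())
servo_line([*b,.25],rate=.12)
print("gap",current_finger_gap(),current_grip_force(),current_force())
c=(.5436,-.0923); af=np.deg2rad(-11)
q=best((*c,.25),af); move_ptp([*c,.25],q)
servo_line([*c,.10],rate=.12)
print(current_position(),current_joint_pos(),current_finger_gap(),current_clock())
w=capture("wrist"); cv2.imwrite("pics/w2.png",w["image"])
s=capture("side"); cv2.imwrite("pics/s2.png",cv2.resize(s["image"][150:270,220:420],None,fx=4,fy=4))
E
```

```text
False [0.409578   0.24481086 0.02846807]
gap 0.044376573076447226 30.0004409160465 [-0.73957486 -0.73514124  2.26566597]
gap 0.044770728936026266 29.99967696145177 [-0.21400443  0.36846265 -2.13745114]
[ 0.54423754 -0.09246192  0.10071212] [-2.93420701e-01  4.30894169e-01  1.74758813e+00 -3.67465606e-06
  9.61634782e-01 -1.01462663e-01] 0.04453318380920653 12.85
```

View pics/w2.png

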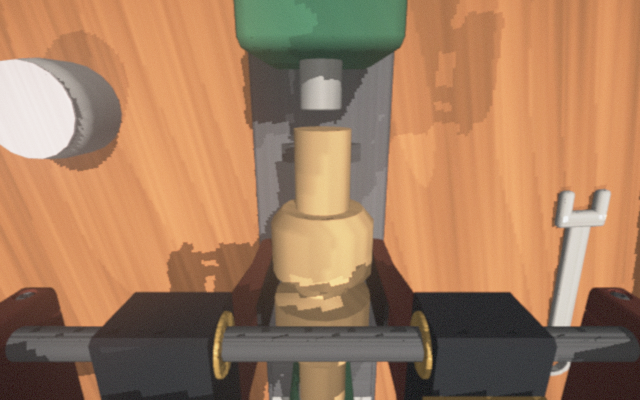

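The blank is held level and in line with the drive cup: blank end at (322,130), cup face at (322,105). I measure the end position against the cup before lowering.

```bash
python3 - <<'E'
from h import *
c=capture("wrist"); P=pts(c); d=np.array([np.cos(np.deg2rad(79)),np.sin(np.deg2rad(79))]); n=np.array([d[1],-d[0]])
g=np.array([.5436,-.0923]); s=(P[:,:2]-g)@d; l=(P[:,:2]-g)@n; z=P[:,2]
for nm,k in (("end",(s>.038)&(s<.0715+.004)&(abs(l)<.02)&(z>.105)),("cup",(s>.068)&(s<.096)&(abs(l)<.018)&(z>.07)&(z<.095))):
    ridge=k&(z>np.percentile(z[k],60))
    print(nm,k.sum(),"s",np.percentile(s[k],[0.5,50,99.5]).round(4),"l",l[k].min().round(4),l[k].max().round(4),"ridge l",l[ridge].mean().round(4),"zmax",np.percentile(z[k],99).round(4), "slope l/s",np.polyfit(s[ridge],l[ridge],1)[0].round(4),"slope z/s",np.polyfit(s[ridge],z[ridge],1)[0].round(4))
p=current_position(); print("tcp s,l",(p[:2]-g)@d,(p[:2]-g)@n,p[2])
E
```

```text
end 4458 s [0.0382 0.0551 0.0691] l -0.0114 0.0125 ridge l 0.0005 zmax 0.1316 slope l/s -0.0025 slope z/s 0.0004
cup 1807 s [0.0755 0.0861 0.0959] l -0.0114 0.0107 ridge l -0.0003 zmax 0.0865 slope l/s 0.0197 slope z/s 0.0014
tcp s,l -4.482851625034771e-05 0.0005271619155771181 0.1006934637326723
```

```bash
python3 - <<'E'
from h import *
c=(.5431,-.0922)
servo_line([*c,.062],rate=.06)
f0=np.array(current_force())
hit=servo_line([*c,.0545],rate=.015,contact_N=2.5)
print(hit,current_position(),np.array(current_force())-f0)
move_gripper(.066); print(current_finger_gap(),current_position(),current_force(),current_clock())
p=current_position(); servo_line([p[0],p[1],.25],rate=.15)
w=capture("wrist"); cv2.imwrite("pics/w3.png",w["image"]); print(current_clock())
P=pts(w); d=np.array([np.cos(np.deg2rad(79)),np.sin(np.deg2rad(79))]); n=np.array([d[1],-d[0]])
g=np.array([.5436,-.0923]); s=(P[:,:2]-g)@d; l=(P[:,:2]-g)@n; z=P[:,2]
for nm,k in (("end+",(s>.058)&(s<.0725)&(abs(l)<.015)&(z>.08)),("bead",(abs(s)<.05)&(abs(l)<.03)&(z>.09))):
    if k.sum(): print(nm,k.sum(),np.percentile(s[k],[.5,99.5]).round(4),np.percentile(l[k],[1,50,99]).round(4),np.percentile(z[k],99).round(4))
E
```

```text
True [ 0.54354667 -0.09232611  0.05613086] [-0.32281884  0.03106269  5.72280354]
0.06588067885765883 [ 0.54243913 -0.09199397  0.05542431] [ 0.02123679  0.22094794 -0.78549986] 14.7667
16.2667
end+ 283 [0.0582 0.0693] [-0.0104 -0.0001  0.0096] 0.0873
bead 11258 [-0.0326  0.0331] [-0.0293 -0.      0.0293] 0.3473
```

View pics/w3.png

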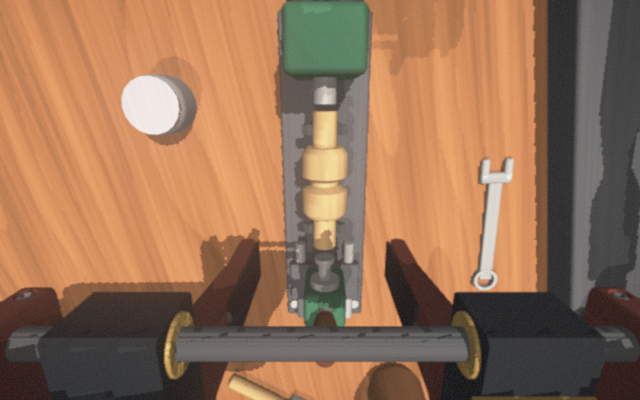

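The blank lies in both V rests with its axis at 75 mm, centred, and the gripper is clear of it. Before choosing how to grasp the handle I check the mallet clearance.

```bash
python3 - <<'E'
from h import *
d=np.array([np.cos(np.deg2rad(79)),np.sin(np.deg2rad(79))]); n=np.array([d[1],-d[0]]); g=np.array([.5168,-.230])
for f in ("top0.npz","side0.npz"):
    P=pts(dict(np.load(f))); k=(P[:,2]>.03)&(P[:,2]<.25)&(P[:,0]>.40)&(P[:,0]<.72)&(P[:,1]<-.27)&(P[:,1]>-.55)
    Q=P[k]; print(f,len(Q),np.percentile(Q,[1,50,99],axis=0).round(3).tolist(),"s max",((Q[:,:2]-g)@d).max(), "s max z>.12",((Q[Q[:,2]>.12][:,:2]-g)@d).max())
for a in (79,-11): print(a,best((.5168,-.230,.124),np.deg2rad(a)),inverse_kinematics([.5168,-.230,.124],list(best((.5168,-.230,.124),np.deg2rad(a)))))
E
```

```text
top0.npz 490 [[0.487, -0.465, 0.031], [0.573, -0.419, 0.101], [0.617, -0.278, 0.219]] s max -0.03539845340991947 s max z>.12 -0.16840155952148447
side0.npz 644 [[0.544, -0.443, 0.031], [0.58, -0.413, 0.095], [0.617, -0.386, 0.216]] s max -0.13436853539833257 s max z>.12 -0.16228737025891182
79 [np.float64(0.9953961983671787), np.float64(-0.09584575252022433), np.float64(0.0), np.float64(0.0)] [-5.40832640e-01  4.17582697e-01  1.69506470e+00 -4.44089210e-16
  1.02894526e+00  1.22194990e+00]
-11 [np.float64(0.77162458338772), np.float64(0.636078220277764), np.float64(0.0), np.float64(0.0)] [-5.40832640e-01  4.17582697e-01  1.69506470e+00 -4.44089210e-16
  1.02894526e+00 -3.48846422e-01]
```

```bash
python3 - <<'E'
from h import *
d=np.array([np.cos(np.deg2rad(79)),np.sin(np.deg2rad(79))]); g=np.array([.5166,-.2298])
h=g+.0005*d; z=.122
q=best((*h,.25),np.deg2rad(79)); move_ptp([*h,.25],q); move_gripper(.056)
print(servo_line([*h,z],rate=.12,contact_N=6),current_position(),current_clock())
sleep(.2); f0=np.array(current_force()); np.save("f0.npy",f0)
S=lambda:(current_position()[:2]-g)@d; F=lambda:(np.array(current_force())-f0)
print("s",S(),f0.round(2))
move_gripper(0.0); sleep(.2); print("closed",current_finger_gap(),current_grip_force(),"s",S(),F().round(2))
for x in (.008,.014,.018,.021,.024):
    servo_line([*(g+x*d),z],rate=.03); sleep(.15)
    print(x,"s",round(S(),4),"Fd",round(-(F()[:2]@d),2),F().round(2),current_finger_gap())
w=capture("wrist"); cv2.imwrite("pics/w4.png",w["image"])
s=capture("side"); cv2.imwrite("pics/s4.png",cv2.resize(s["image"][140:260,240:400],None,fx=5,fy=5,interpolation=cv2.INTER_CUBIC))
print(current_clock())
E
```

```text
False [ 0.5172222  -0.22964115  0.1226688 ] 19.0833
s 0.0003650275249649939 [ 0.33  1.18 -0.03]
closed 0.024483350111217224 29.999901686387602 s 0.00024653394506628755 [-1.33 -4.72  0.16]
0.008 s 0.008 Fd 4.79 [-1.35 -4.62  0.93] 0.02414937893485849
0.014 s 0.014 Fd 5.1 [-2.68 -4.67  0.21] 0.024227166996761484
0.018 s 0.0179 Fd 4.84 [-1.69 -4.6   0.52] 0.02444951034239949
0.021 s 0.0198 Fd 9.69 [-3.4  -9.21 -0.16] 0.024383080305443595
0.024 s 0.0225 Fd 10.57 [ -3.67 -10.05  -0.08] 0.024156307981028753
22.4667
```

View pics/w4.png

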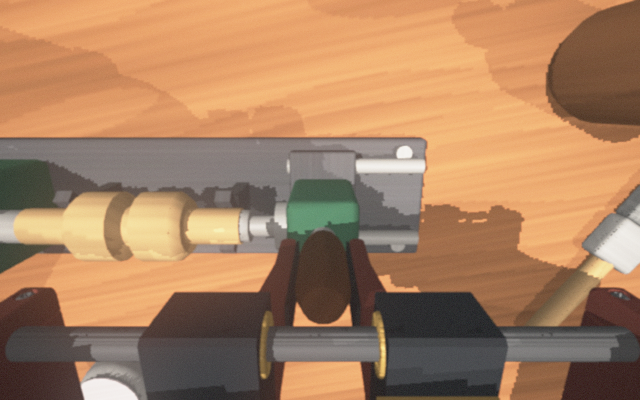

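View pics/s4.png

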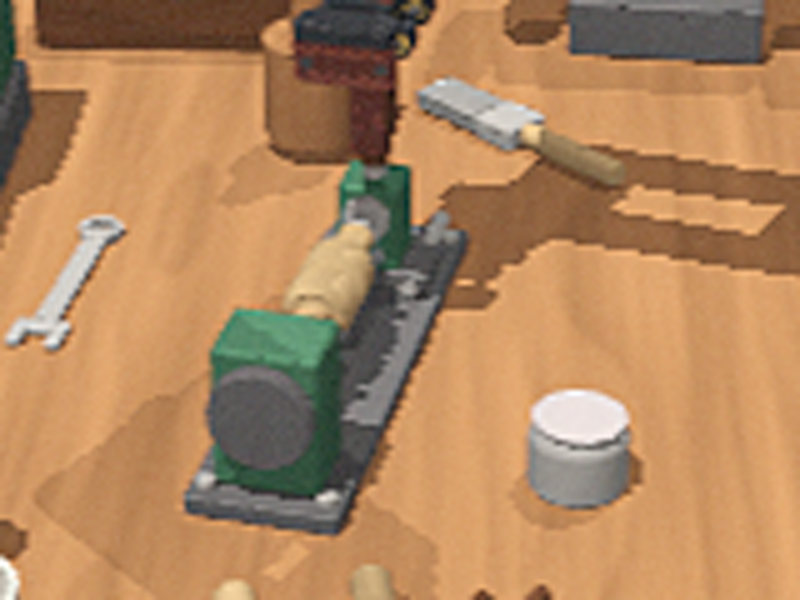

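The wrist view shows the blank between the cups: sprung cup at (244,226), bare rod at (262,226), sleeve at (282,222). The side crop shows it lying straight. The piece met the drive cup at about s = 18–19 mm. I push on in small steps, averaging the force readings.

```bash
python3 - <<'E'
from h import *
d=np.array([np.cos(np.deg2rad(79)),np.sin(np.deg2rad(79))]); g=np.array([.5166,-.2298]); z=.122; f0=np.load("f0.npy")
def meas():
    r=[]
    for _ in range(8):
        sleep(.03); r.append([(current_position()[:2]-g)@d,-(np.array(current_force())-f0)[:2]@d])
    return np.mean(r,0),np.std(r,0)
print(meas())
for x in (.0265,.029):
    servo_line([*(g+x*d),z],rate=.03); m,sd=meas(); print(x,m.round(4),sd.round(4),current_finger_gap())
w=capture("wrist"); np.savez("w5.npz",**{k:np.array(v) for k,v in w.items()})
im=w["image"]; cv2.imwrite("pics/w5.png",cv2.resize(im[185:265,190:320],None,fx=6,fy=6,interpolation=cv2.INTER_CUBIC))
P=pts(w); gc=np.array([.5436,-.0923]); n=np.array([d[1],-d[0]]); s=(P[:,:2]-gc)@d; l=(P[:,:2]-gc)@n
# height profile along the axis line between piece and sleeve
for a in np.arange(-.100,-.040,.0015):
    k=(abs(s-a)<.00075)&(abs(l)<.012)&(P[:,2]>.06)&(P[:,2]<.11)
    if k.sum()>3: print(round(a,4),k.sum(),round(np.percentile(P[k,2],95),4),end="; ")
print(current_clock())
E
```

```text
(array([ 0.02245762, 10.58740495]), array([7.59148488e-06, 5.20989697e-01]))
0.0265 [ 0.0247 11.778 ] [0.     0.6082] 0.024691846236411324
0.029 [ 0.0269 12.6878] [0.     0.2866] 0.02463747833092991
-0.1 82 0.0973; -0.0985 46 0.0975; -0.097 60 0.0976; -0.0955 40 0.0971; -0.094 51 0.0964; -0.0925 37 0.0952; -0.091 52 0.0917; -0.0895 57 0.0909; -0.088 68 0.0913; -0.0865 79 0.0907; -0.085 80 0.0909; -0.0835 50 0.0907; -0.082 23 0.082; -0.0805 52 0.0822; -0.079 52 0.0823; -0.0775 49 0.082; -0.076 53 0.0819; -0.0745 54 0.0818; -0.073 48 0.0818; -0.0715 85 0.0839; -0.07 102 0.0851; -0.0685 80 0.0857; -0.067 78 0.0856; -0.0655 93 0.0859; -0.064 91 0.0864; -0.0625 82 0.0868; -0.061 92 0.0868; -0.0595 83 0.0873; -0.058 105 0.0865; -0.0565 85 0.0864; -0.055 88 0.0871; -0.0535 89 0.0868; -0.052 93 0.0866; -0.0505 92 0.0867; -0.049 86 0.0866; -0.0475 85 0.0866; -0.046 88 0.0871; -0.0445 88 0.0868; -0.043 81 0.087; -0.0415 85 0.0866; 23.8167
```

View pics/w5.png

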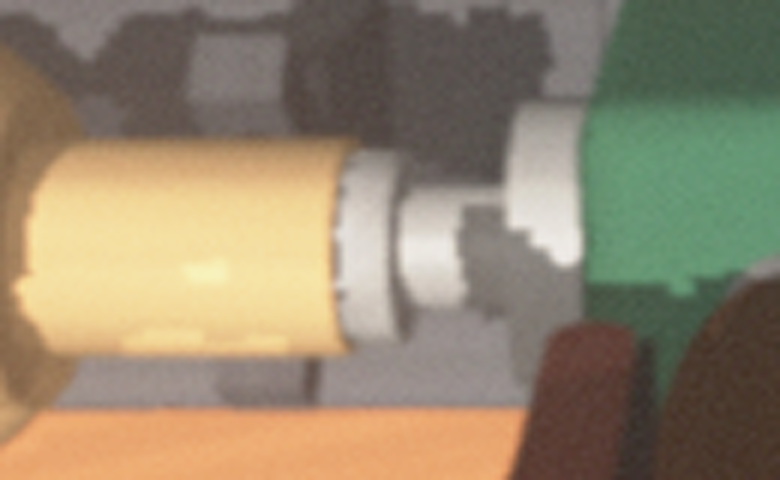

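The crop shows the piece held between the cups with the rod partly sunk. The slope of 478 N/m confirms the quill is compressing. I calibrate the visible rod length against the 20 mm shown at rest.

```bash
python3 - <<'E'
from h import *
d=np.array([np.cos(np.deg2rad(79)),np.sin(np.deg2rad(79))]); n=np.array([d[1],-d[0]]); gc=np.array([.5436,-.0923])
def ray(c,u,v,z):  # pixel ray to world plane z -> s,l
    K,R,t=c["intrinsics"],c["R"],c["t"]; o=-R.T@t; r=R.T@np.linalg.solve(K,[u,v,1.]); X=o+r*(z-o[2])/r[2]
    return np.round([(X[:2]-gc)@d*1000,(X[:2]-gc)@n*1000],2)
c=dict(np.load("w5.npz"))
# crop pixel -> image pixel (cv2.resize centre convention)
px=lambda x,y:((x+.5)/6-.5+190,(y+.5)/6-.5+185)
for nm,x,y,z in (("piece end",345,230,.087),("cup face",342,230,.086),("cup back",398,230,.085),("sleeve face",508,200,.0905),("sleeve/green",583,200,.0905)):
    print(nm,ray(c,*px(x,y),z))
for f in ("w1.npz","w5.npz"):
    c=dict(np.load(f)); P=pts(c); s=(P[:,:2]-gc)@d; l=(P[:,:2]-gc)@n; print(f)
    for nm,k in (("rod",(P[:,2]>.078)&(P[:,2]<.0832)&(abs(l)<.004)),("sleeve",(P[:,2]>.0885)&(P[:,2]<.0935)&(abs(l)<.005)),("cup",(P[:,2]>.0842)&(P[:,2]<.0885)&(abs(l)<.003)&(s<-.06)),("green top",(P[:,2]>.0955)&(P[:,2]<.0985)&(abs(l)<.02))):
        k&=(s<-.05)&(s>-.15); print(" ",nm,k.sum(),np.percentile(s[k],[1,5,95,99]).round(4) if k.sum() else "")
c=dict(np.load("w1.npz")); cv2.imwrite("pics/w1c.png",cv2.resize(c["image"][190:280,310:400],None,fx=6,fy=6,interpolation=cv2.INTER_CUBIC))
E
```

```text
piece end [-66.71   6.28]
cup face [-66.17   5.9 ]
cup back [-71.76   5.52]
sleeve face [-84.17  10.83]
sleeve/green [-91.73  10.83]
w1.npz
  rod 77 [-0.1108 -0.1101 -0.0842 -0.0837]
  sleeve 57 [-0.121  -0.1196 -0.1102 -0.11  ]
  cup 21 [-0.1106 -0.1103 -0.0843 -0.0843]
  green top 328 [-0.1485 -0.1459 -0.122  -0.1192]
w5.npz
  rod 217 [-0.0818 -0.0816 -0.0709 -0.0706]
  sleeve 199 [-0.135  -0.0925 -0.0839 -0.0835]
  cup 150 [-0.0708 -0.0703 -0.0605 -0.0601]
  green top 1791 [-0.133  -0.131  -0.0962 -0.0943]
```

View pics/w1c.png

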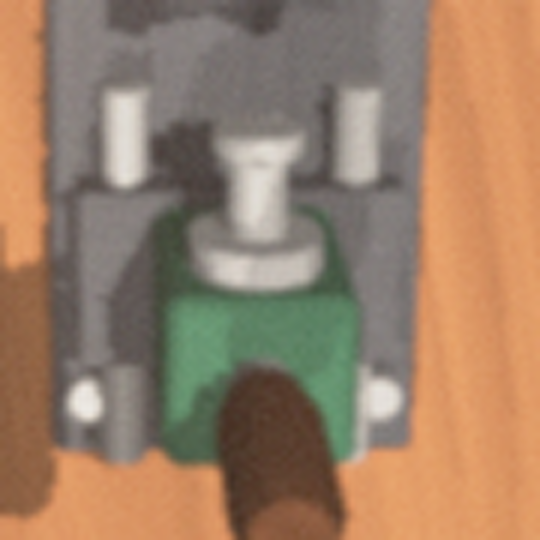

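At rest the sleeve face was at -110 mm, and it is now at about -84 mm with about 12.6 mm of rod showing. The sink is therefore about 7.1 mm, and force and travel agree. I push 2.9 mm more, to s ≈ 29.8 mm, and check.

```bash
python3 - <<'E'
from h import *
d=np.array([np.cos(np.deg2rad(79)),np.sin(np.deg2rad(79))]); n=np.array([d[1],-d[0]]); g=np.array([.5166,-.2298]); gc=np.array([.5436,-.0923]); f0=np.load("f0.npy")
def meas():
    r=[]
    for _ in range(15):
        sleep(.03); r.append([(current_position()[:2]-g)@d,-(np.array(current_force())-f0)[:2]@d])
    return np.mean(r,0)
x=.0322
servo_line([*(g+x*d),.122],rate=.02); m=meas()
if abs(m[0]-.0298)>.0004:
    print(m); x+=.0298-m[0]; servo_line([*(g+x*d),.122],rate=.02); m=meas()
print(x,m.round(4),current_finger_gap(),current_grip_force(),np.array(current_force()).round(2))
w=capture("wrist"); np.savez("w6.npz",**{k:np.array(v) for k,v in w.items()})
cv2.imwrite("pics/w6.png",w["image"])
P=pts(w); s=(P[:,:2]-gc)@d; l=(P[:,:2]-gc)@n
for nm,k in (("rod",(P[:,2]>.078)&(P[:,2]<.0832)&(abs(l)<.004)),("sleeve",(P[:,2]>.0885)&(P[:,2]<.0935)&(abs(l)<.005)),("cup",(P[:,2]>.0842)&(P[:,2]<.0885)&(abs(l)<.003)&(s<-.06))):
    k&=(s<-.05)&(s>-.15); print(" ",nm,k.sum(),np.percentile(s[k],[1,5,95,99]).round(4))
print(current_clock())
E
```

```text
0.0322 [ 0.0297 14.226 ] 0.02429069360358981 29.99967851821566 [ -4.03 -12.71  -1.05]
  rod 166 [-0.079  -0.0787 -0.0709 -0.0707]
  sleeve 196 [-0.1321 -0.0892 -0.0811 -0.0808]
  cup 155 [-0.0706 -0.0701 -0.0603 -0.0601]
24.675
```

View pics/w6.png

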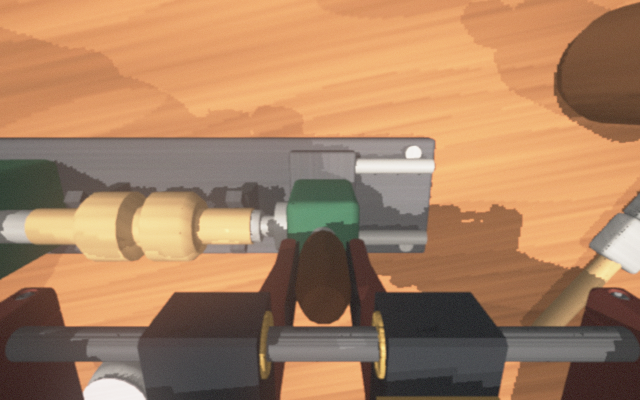

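The piece is pressed against the drive cup (contact at (27,226)). About 10 mm of rod is left showing at (268,226), between the cup back at -70.7 and the sleeve at -80.8. The handle is still gripped and the hand is clear of the piece, so I hand it in.

```bash
python3 -c "
from bench import *
print(close_job())"
```

```text
the job is handed in; nothing more can be done
None
```

The blank is laid in the V rests and clamped against the drive cup, with the sprung cup sunk about 10 mm by camera, force and travel and the handle still held; the job is handed in, with no verdict returned.

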